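Set a board against the saw fence and end stop

TASK

Get the pine board ready for the saw: of the two pieces lying on the cutting station's deck, push the longer one with the fingertips until its long edge lies flush along the aluminium fence and its end butts against the wooden stop block at one end of the fence, on the side facing the middle of the fence. Only push or nudge the board along the deck, never pinch, lift or tip it, and leave the jar, the short offcut, the tape measure and everything else on the bench where they are. Finish with the board staying there by itself and the hand clear of it.

Things in the scene. Friction and masses are not known exactly. Their poses are not given: they have to be found in the camera images.
- station: Cutting station fixed to the bench, yaw up to 7 deg: flat grey deck 300 (x) x 670 (y) x 12 mm, and on it an aluminium fence along its far edge, 640 long, 22 thick, 44 mm above the deck. Origin: centre of the deck's underside, at z = 0; deck surface at z = +12 mm. x points from the robot's side to the fence, y along the fence. Fence's working face: plane x = +110 mm, facing -x.
- board: The work: loose pine board 60 (its x) x 160 (its y) x 25 mm high, 0.1 to 0.2 kg, flat on the deck in front of the fence, up to 17 deg askew to it. Slides easily when pushed. Origin: centre of its underside; long edges along its y. Flush on the fence, its origin is at station x = +80 mm.
- stop: Stop block, does not move: brown wood 55 (x) x 40 (y) x 55 mm high, with a black round knob on top (81 mm in all), on the deck against the fence, 250 to 280 mm left or right of the station's middle. Origin: centre of its underside; axes as the station's. When the board butts it, the board's origin is 100 mm from its origin along y, towards the station's middle.
- jar: Glass screw jar with a steel cap, 52 mm across, 66 mm high, standing on the deck by the fence at the other end of the fence than the stop. Leave alone. Origin: centre of its underside.
- offcut: Short pine offcut 60 x 70 x 25 mm high, lying on the near part of the deck to the left or right. Leave alone. Origin: centre of its underside.
- tape: Red tape measure, 70 x 70 x 38 mm high, lying on the near part of the deck on the other side than the offcut. Leave alone. Origin: centre of its underside.
- glue: Yellow glue bottle, 60 mm across, 170 mm high, on the bench left of the station. Leave alone. Origin: centre of its underside.
- square: Aluminium carpenter's square, triangular, about 150 mm, 20 mm high at its lip, on the bench left of the station. Leave alone. Origin: middle of its underside.
- pencil: Flat carpenter's pencil 170 x 15 x 8 mm on the bench right of the station. Leave alone. Origin: centre of its underside.
- hammer: Hammer lying on the bench right of the station. Leave alone. Origin: on its underside.

How it is judged:
At the end, for the whole second after the job is handed in: The board lies flat and still on the deck, its long edge against the fence (gap under 3 mm, within 1.4 degrees of parallel) and its end against the stop's inner side (gap under 3.5 mm) (x of board in the frame of station between 0.077 and 0.083 m and angle between the y axis of board and the y axis of station, either way round below 0.025 rad and (y of board in the frame of stop between 0.094 and 0.1035 m or y of board in the frame of stop between -0.1035 and -0.094 m) and y of board in the frame of station between -0.2 and 0.2 m and z of board in the frame of station between 0.009 and 0.015 m and angle between board's own z axis and vertical below 0.05 rad and linear speed of board below 0.01 m/s); the robot touches nothing.
It fails at once if the board is pinched: the fingers bear on it with more than 30 N while fence, deck and stop push back with less than 14 N (contact force between board and the fingers above 30 N and contact force between board and station below 14 N and contact force between board and stop below 14 N).
It fails at once if the board is lifted more than 10 mm off the deck or tipped (z of board in the frame of station above 0.022 m or angle between board's own z axis and vertical above 0.25 rad).
It fails at once if the jar, offcut, tape measure, glue, square, pencil or hammer is moved more than 15 mm or knocked over (distance of any of jar, offcut, tape, glue, square, pencil, hammer from where it was at the start of the episode above 0.015 m or angle between any of jar, offcut, tape, glue, square, pencil, hammer's own z axis and vertical above 0.35 rad).
It also fails if it takes over 64 s, if anything falls off the work surface, if the arm or the gripper's body presses on something with over 40 N, if the wrist force passes 120 N, or if a joint passes its speed limit or range.

ROBOT

A 7-joint arm with a two-finger parallel gripper is mounted at the origin on the work surface. World frame = base frame: x ahead of the robot, y to its left, z up, the work surface at z = 0. Lengths are in m, angles in rad, forces in N, time in s.
With the tool pointing down it reaches from about 0.35 to 0.9 m from the base axis. Payload 8.1 kg.
Tool frame: the origin (TCP) lies at the very end of the fingers, on their centre line; the grasp point (between the pads) lies 19 mm behind it (arm.tcp_to_grasp is the distance from the TCP to the grasp point, in m); z points along the fingers, y is the line along which they close (so a half turn about z gives the same grasp; the last joint's range is limited). The gripper opens to 92 mm and grips with 3 to 60 N. Pads are 19 mm wide; open, the fingers measure 130 mm over their backs; the gripper's body (75 mm by 190 mm) begins 47 mm behind the grasp point.
Start: joints at [-1.216, 0.434, 0.025, 1.573, -0.012, 1.134, -0.075], TCP at [0.276, 0.561, 0.227] pointing down, gripper open.
Joint ranges: [-2.62, 2.62], [-0.44, 2.09], [-1.27, 1.32], [0.08, 2.57], [-1.32, 4.46], [0.12, 2], [-2.74, 2.74]. Speed limits (rad/s): [2.22, 2.22, 3.01, 3.01, 3.14, 3.14, 3.14].

INTERFACE

Orientations are given as a rotation vector (axis times angle).
In Python, from cell import arm gives the robot as it stands.
- The arm moves only by the shell command python3 nudge.py [FORCE], which reads ROWS from standard input. ROWS is a JSON object with one list for each field, all of the same length, 1 to 10, a row being the entries at one place: x, y, z (the shift in m), rz (a turn about the tool's z in rad), aperture (the opening from 0.0 (shut) to 1.0 (fully open)); each row shifts and turns the commanded pose from where the row before left it, along the tool's axes as they then stand; what a row does not reach is not made up. A row lasts 1/10 s, in which the tool goes at most 0.05 m and 0.15 rad, less where a joint would pass 70% of its speed; a pose out of reach is approached as far as the arm can. The fingers move at their own pace and stop on an object; FORCE is the grip in N (left out, the last holds). Time passes only in rows, so rows that do not move let the fingers close. It prints the time, the measured TCP pose, the force, the opening and the grip force at its end. Input that does not fit is refused with a message, and nothing moves.
- arm.observe(): the state, without advancing time (a new reading comes with each control period).
- arm.get_image(name): name is "scene" or "top"; returns a dict with "image" (480x640x3 uint8, blue, green, red), "fx", "fy", "cx", "cy" (pixels), "cam_to_world" (4x4, takes a point from camera to world coordinates). Camera axes: x right, y down, z forward; pixel columns grow to the right and rows downward; lengths in m; the calibration is good to about 2 mm. A picture is of the moment at which its call begins. There is no depth.
- arm.sign_off(): hands the job in; it is judged then, once.
The state is a dict: "clock": time; "joints": joint angles; "dq": joint speeds; "joint_efforts": joint torques, N m; "position": TCP position; "ee_rot": TCP orientation; "force": force on the tool from outside, world axes, zero at the start; "ft_torque": the same for the moment, N m; "width": opening from 0.0 (shut) to 1.0 (fully open); "gripper_force": force on a finger pad.
Only numpy, scipy, OpenCV 4.12 (cv2) and the standard library are available. Lean on these libraries where they do the work, as an engineer would, in place of code of your own. Each camera call takes 0.05 s, during which the arm holds its last target. There are 200 camera calls.

## Working session

There is one attempt and no reset: what is moved stays moved. The work goes in short steps, Python scripts to look and compute and a shell command to move; the robot and the scene stay as the last step left them, time stands still between calls to the robot, and variables do not carry over. Pictures are saved under pics/ and viewed, at most 10 in all, crops included, and the job is handed in when it is done.

```bash
ls; mkdir -p pics
python3 - <<'E'
from cell import arm
import cv2
s=arm.observe(); print(s)
for n in("scene","top"):
    d=arm.get_image(n); cv2.imwrite(f"pics/{n}0.png",d["image"]); print(n,d["fx"],d["cx"],d["cy"],d["cam_to_world"])
E
```

```text
cell.py
nudge.py
pics
{'clock': 0.0, 'joints': array([-1.21555885,  0.43525429,  0.0249905 ,  1.57414552, -0.01154414,
        1.1339928 , -0.07506801]), 'dq': array([ 1.12194939e-03,  5.99402258e-04, -2.45322540e-04, -1.85285074e-04,
        1.45897060e-03,  2.37990903e-05, -1.87422714e-03]), 'joint_efforts': array([ 1.07651871e-03, -6.67858171e+01,  9.85381790e-01, -3.14450562e+01,
       -6.04390819e-02,  4.27921931e-02,  1.62728306e-04]), 'position': array([0.2760981 , 0.56011064, 0.22590703]), 'ee_rot': array([-7.12912463e-01, -3.05945778e+00,  2.58831831e-03]), 'force': array([-0.72999599, -0.34825907, -0.21605051]), 'ft_torque': array([-0.01134507,  0.01566449, -0.0033415 ]), 'gripper_force': 0.0, 'width': 1.0001776899907435}
scene 586.5456768238354 320.6390123158476 234.28784052615444 [[-0.78737971  0.53009498 -0.31469429  0.95618603]
 [ 0.61646128  0.67949105 -0.39782835  0.50673194]
 [ 0.00294514 -0.50723882 -0.8618005   1.23827353]
 [ 0.          0.          0.          1.        ]]
top 468.88291362034454 310.87677420665165 237.5136917618763 [[-0.0278937  -0.99339223  0.11132753  0.41008936]
 [-0.99956506  0.02878547  0.0064107  -0.03168372]
 [-0.00957296 -0.11110029 -0.99376309  1.1506426 ]
 [ 0.          0.          0.          1.        ]]
```

View pics/top0.png

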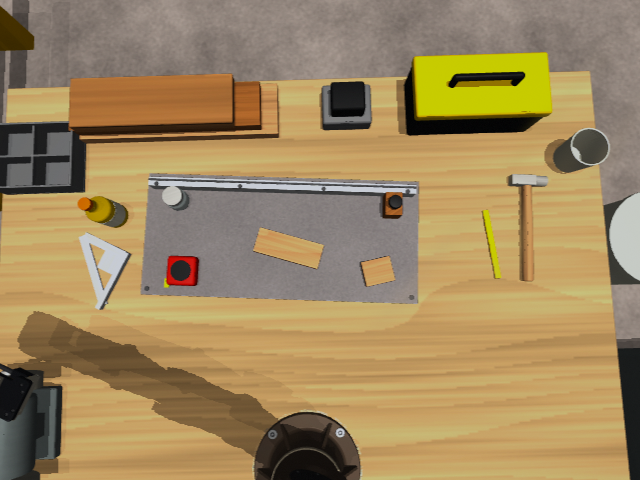

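View pics/scene0.png

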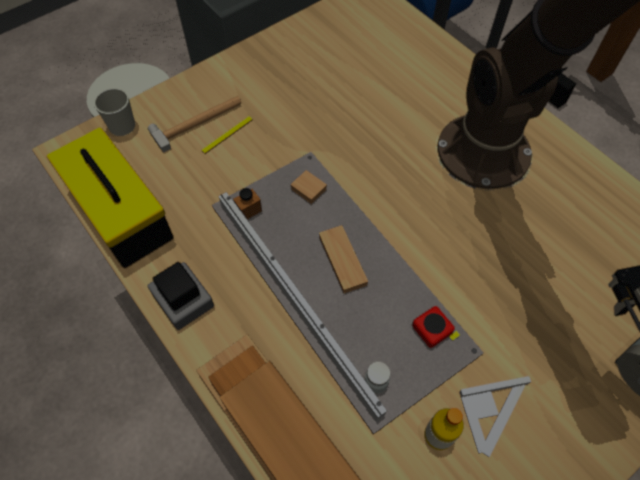

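The top view shows the board centred near (288,248), the stop on the right at (394,204), the jar at (174,197), the tape at (182,270) and the offcut at (378,271). The scene view shows the same layout, with the board at (343,258) and the stop at (246,202).

```bash
cat > h.py <<'E'
import numpy as np, cv2
from cell import arm
def ray(d,p):
    p=np.atleast_2d(p).astype(float)
    v=np.c_[(p[:,0]-d["cx"])/d["fx"],(p[:,1]-d["cy"])/d["fy"],np.ones(len(p))]
    M=d["cam_to_world"]; return M[:3,3],v@M[:3,:3].T
def cast(d,p,z):
    o,v=ray(d,p); return o+v*((z-o[2])/v[:,2])[:,None]
def tri(d1,p1,d2,p2):
    o1,v1=ray(d1,p1);o2,v2=ray(d2,p2);out=[]
    for a,b in zip(v1,v2):
        t=np.linalg.lstsq(np.c_[a,-b],o2-o1,rcond=None)[0]
        out.append(((o1+t[0]*a)+(o2+t[1]*b))/2)
    return np.array(out)
SEED={"top":{"board":(288,248),"offcut":(378,271),"tape":(193,275),"deck":(230,215)},
      "scene":{"board":(343,258),"offcut":(308,186),"deck":(310,250)}}
def blob(d,seed,box,tol=None):
    """pine/deck masks; component under/nearest the seed"""
    hsv=cv2.cvtColor(d["image"],cv2.COLOR_BGR2HSV)
    return hsv
E
python3 - <<'E'
from h import *
for n in("top","scene"):
    d=arm.get_image(n); hsv=cv2.cvtColor(d["image"],cv2.COLOR_BGR2HSV)
    for k,(u,v) in SEED[n].items(): print(n,k,hsv[v,u],d["image"][v,u])
    deck=((hsv[...,1]<60)&(hsv[...,2]>60)&(hsv[...,2]<150)).astype(np.uint8)
    deck=cv2.morphologyEx(deck,cv2.MORPH_OPEN,np.ones((3,3)))
    _,L=cv2.connectedComponents(deck); u,v=SEED[n]["deck"]; D=(L==L[v,u]).astype(np.uint8)
    c=max(cv2.findContours(D,cv2.RETR_EXTERNAL,cv2.CHAIN_APPROX_NONE)[0],key=cv2.contourArea)
    hull=cv2.convexHull(c); print(n,"deck poly",cv2.approxPolyDP(hull,8,True)[:,0].tolist(), cv2.contourArea(c))
    pine=((hsv[...,1]>75)&(hsv[...,0]>5)&(hsv[...,0]<25)&(hsv[...,2]>110)).astype(np.uint8)
    H=np.zeros_like(pine);cv2.fillConvexPoly(H,hull,1); pine&=H
    _,L=cv2.connectedComponents(pine)
    for k in("board","offcut"):
        u,v=SEED[n][k]; m=(L==L[v,u]).astype(np.uint8)
        c=max(cv2.findContours(m,cv2.RETR_EXTERNAL,cv2.CHAIN_APPROX_NONE)[0],key=cv2.contourArea)
        print(n,k,cv2.contourArea(c),cv2.minAreaRect(c),cv2.approxPolyDP(c,4,True)[:,0].tolist())
    x0,y0,x1,y1=(135,165,430,315) if n=="top" else (200,150,500,440)
    cr=d["image"][y0:y1,x0:x1]; s=2.6 if n=="top" else 2
    cv2.imwrite(f"pics/{n}_crop.png",cv2.resize(cr,None,fx=s,fy=s,interpolation=cv2.INTER_CUBIC))
E
```

```text
top board [ 21 124 202] [104 171 202]
top offcut [ 16 141 201] [ 90 151 201]
top tape [  1 246 190] [  7  14 190]
top deck [  0  14 131] [124 124 131]
top deck poly [[149, 185], [417, 194], [416, 300], [141, 293]] 27635.5
top board 1600.5 ((288.0597229003906, 247.4542694091797), (67.20507049560547, 25.149255752563477), 15.708637237548828) [[259, 228], [253, 250], [317, 268], [322, 244]]
top offcut 695.5 ((377.8033447265625, 270.8146057128906), (25.184267044067383, 29.681459426879883), 77.00537872314453) [[389, 256], [361, 262], [367, 286], [394, 280]]
scene board [ 18 118 134] [ 72 109 134]
scene offcut [ 16 128 132] [ 66 101 132]
scene deck [13 20 88] [81 84 88]
scene deck poly [[308, 153], [481, 351], [376, 431], [213, 207]] 32729.0
scene board 1448.5 ((343.1185607910156, 256.3917541503906), (63.5606689453125, 25.079050064086914), 66.03751373291016) [[338, 226], [319, 233], [346, 288], [367, 280]]
scene offcut 480.5 ((308.56756591796875, 183.90541076660156), (28.01568031311035, 20.57583236694336), 35.53767395019531) [[306, 170], [292, 184], [312, 197], [325, 183]]
```

View pics/top_crop.png

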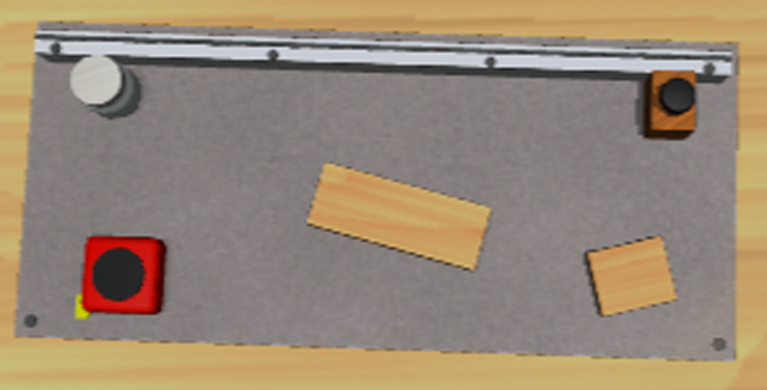

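View pics/scene_crop.png

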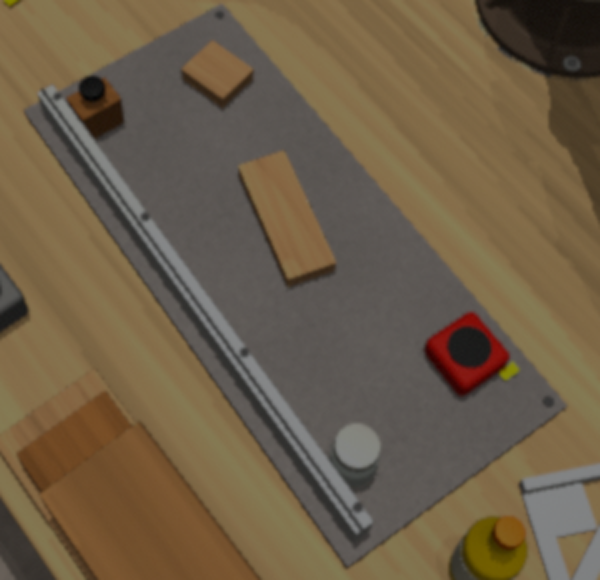

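```bash
cat > m.py <<'E'
from h import *
T=arm.get_image("top");S=arm.get_image("scene")
t=lambda p:np.array(p)/2.6+[135,165]-0.3
s=lambda p:np.array(p)/2+[200,150]-0.25
np.set_printoptions(precision=4,suppress=True)
names="farL farR nearR nearL".split()
dt=t([(38,22),(738,43),(735,360),(16,336)]);ds=s([(347,566),(25,110),(221,6),(566,406)])
print("deck tri\n",tri(T,dt,S,ds));D=cast(T,dt,.012);print("deck top-cam\n",D);D2=cast(S,ds,.012);print("scene\n",D2)
for X in(D,D2,(D+D2)/2):
    yv=(X[0]-X[1])/2+(X[3]-X[2])/2; c=X.mean(0); print("centre",c,"yaw",np.arctan2(-yv[0],yv[1]),"len",np.linalg.norm(yv),np.linalg.norm(X[0]-X[3]))
bt=t([(326,163),(491,209),(474,270),(307,223)]);bs=s([(290,275),(240,171),(286,152),(335,265)])
print("board tri\n",tri(T,bt,S,bs));
for X in(cast(T,bt,.037),cast(S,bs,.037)):
    yv=(X[0]-X[1])/2+(X[3]-X[2])/2; print("board",X.mean(0),"yaw",np.arctan2(-yv[0],yv[1]),np.linalg.norm(yv),np.linalg.norm(X[0]-X[3])); print(X)
print("knob",tri(T,t([(677,94)]),S,s([(92,86)])))
print("stop top corners fl fr nr nl",cast(T,t([(652,70),(695,70),(694,129),(650,127)]),.067))
print("jar cap",tri(T,t([(96,79)]),S,s([(357,446)])),"tape",tri(T,t([(118,274)]),S,s([(469,347)])))
print("offcut",cast(T,t([(587,252),(661,236),(677,299),(604,315)]),.037))
E
python3 m.py
```

```text
deck tri
 [[ 0.7111  0.3733  0.0109]
 [ 0.6694 -0.2938  0.012 ]
 [ 0.3718 -0.2777  0.004 ]
 [ 0.4126  0.3919  0.0078]]
deck top-cam
 [[ 0.7105  0.3733  0.012 ]
 [ 0.6698 -0.2942  0.012 ]
 [ 0.3717 -0.2755  0.012 ]
 [ 0.4123  0.3907  0.012 ]]
scene
 [[ 0.7117  0.3731  0.012 ]
 [ 0.6691 -0.2933  0.012 ]
 [ 0.3759 -0.273   0.012 ]
 [ 0.4149  0.3919  0.012 ]]
centre [0.5411 0.0486 0.012 ] yaw -0.06080648064459314 len 0.6681440258065493 0.29872658261234836
centre [0.5429 0.0496 0.012 ] yaw -0.061196202549562685 len 0.666922223644501 0.29741211263024725
centre [0.542  0.0491 0.012 ] yaw -0.0610011632676983 len 0.6675331120521556 0.2980683651780359
board tri
 [[ 0.5619  0.0963  0.0417]
 [ 0.5165 -0.0539  0.0235]
 [ 0.46   -0.0364  0.0329]
 [ 0.509   0.1151  0.0306]]
board [0.5117 0.0301 0.037 ] yaw -0.3022567078735548 0.15852162159711117 0.05798673320140091
[[ 0.5628  0.0966  0.037 ]
 [ 0.5158 -0.0542  0.037 ]
 [ 0.4604 -0.037   0.037 ]
 [ 0.5078  0.1149  0.037 ]]
board [0.5135 0.0326 0.037 ] yaw -0.2992118624084946 0.15299169762642678 0.052812815585120375
[[ 0.5601  0.0949  0.037 ]
 [ 0.5208 -0.047   0.037 ]
 [ 0.4611 -0.0339  0.037 ]
 [ 0.512   0.1166  0.037 ]]
knob [[ 0.6074 -0.2197  0.0938]]
stop top corners fl fr nr nl [[ 0.6348 -0.2028  0.067 ]
 [ 0.6336 -0.2415  0.067 ]
 [ 0.5798 -0.238   0.067 ]
 [ 0.5828 -0.1986  0.067 ]]
jar cap [[0.6398 0.2975 0.0761]] tape [[0.4656 0.2847 0.0492]]
offcut [[ 0.4739 -0.1406  0.037 ]
 [ 0.4866 -0.2087  0.037 ]
 [ 0.4289 -0.2205  0.037 ]
 [ 0.4163 -0.1537  0.037 ]]
```

The triangulated heights agree with the text (deck about 0.01, board top about 0.03, knob 0.094). In the station frame the board is at about (-0.029, -0.021), -0.24 rad askew, and the stop is at y -0.264, so the target is (0.080, -0.164). I'll push square towards the fence first with two open fingers.

```bash
cat > go.py <<'E'
# go.py sx sy z yaw_extra : tool-axis delta to station-frame target; tool y at station-y angle + yaw_extra
import sys,numpy as np
from cell import arm
from scipy.spatial.transform import Rotation as R
C=np.array([.5415,.049]);Y=-.061
X=np.array([np.cos(Y),np.sin(Y)]);V=np.array([-X[1],X[0]])
s=arm.observe();M=R.from_rotvec(s["ee_rot"]).as_matrix();p=s["position"]
a=list(map(float,sys.argv[1:]))
print("t",s["clock"],"st",[round(float(v),4) for v in((p[:2]-C)@X,(p[:2]-C)@V,p[2])],"F",s["force"].round(1))
g=np.r_[C+a[0]*X+a[1]*V,a[2]]
e=(np.arctan2(V[1],V[0])+a[3]-np.arctan2(M[1,1],M[0,1])+np.pi)%(2*np.pi)-np.pi
print("tool delta",(M.T@(g-p)).round(4),"turn",round(-e,3),"world",g.round(4))
E
echo '{"x": [-0.021,-0.021,-0.021,-0.021,-0.021,-0.021,-0.021,-0.021],"y": [-0.0225,-0.0225,-0.0225,-0.0225,-0.0225,-0.0225,-0.0225,-0.0225],"z": [0,0,0,0,0,0,0,0],"rz": [0,0,0,0,0,0,0,0],"aperture": [1,1,1,1,1,1,1,1]}' | python3 nudge.py
echo '{"x": [-0.021,-0.021,-0.021,-0.021,-0.021,-0.021,-0.021,-0.021,0,0],"y": [-0.0225,-0.0225,-0.0225,-0.0225,-0.0225,-0.0225,-0.0225,-0.0225,0,0],"z": [0,0,0,0,0,0,0,0,0,0],"rz": [0,0,0,0,0,0,0,0,-0.1,-0.1],"aperture": [1,1,1,1,1,1,1,1,1,1]}' | python3 nudge.py
echo '{"x": [0,0,0],"y": [0,0,0],"z": [0,0,0],"rz": [-0.1,-0.1,0],"aperture": [1,1,1]}' | python3 nudge.py
python3 go.py -0.105 -0.021 0.022 0
```

```text
clock: 1.1
position: [0.3476, 0.3237, 0.2268]
ee_rot: [0.713, 3.06, 0.001]
force: [1.5, -0.2, 0.4]
width: 1.001
gripper_force: 0.0
clock: 2.1
position: [0.4187, 0.0882, 0.2269]
ee_rot: [0.402, 3.115, 0.0]
force: [0.6, 0.8, 0.5]
width: 0.999
gripper_force: 0.0
clock: 2.4
position: [0.4185, 0.0892, 0.2268]
ee_rot: [0.088, 3.14, 0.0]
force: [0.0, 0.3, 0.3]
width: 0.998
gripper_force: 0.0
t 2.4 st [-0.1252, 0.0326, 0.2268] F [0.  0.3 0.3]
tool delta [-0.0199 -0.0537  0.2048] turn 0.005 world [0.4354 0.0344 0.022 ]
```

```bash
echo '{"x": [-0.01,-0.01,0,0,0,0,0,0,0,0],"y": [-0.027,-0.027,0,0,0,0,0,0,0,0],"z": [0,0,0.03,0.03,0.03,0.03,0.03,0.02,0.02,0],"rz": [0,0.005,0,0,0,0,0,0,0,0],"aperture": [1,1,1,1,1,1,1,1,1,1]}' | python3 nudge.py
python3 go.py -0.105 -0.021 0.022 0
python3 - <<'E'
from h import *
d=arm.get_image("top")["image"][165:315,135:430]; cv2.imwrite("pics/top1.png",cv2.resize(d,None,fx=2.6,fy=2.6))
E
```

```text
clock: 3.4
position: [0.4339, 0.0338, 0.035]
ee_rot: [-0.103, -3.136, 0.002]
force: [-0.1, 0.4, -0.0]
width: 0.996
gripper_force: 0.0
t 3.4 st [-0.1064, -0.0217, 0.035] F [-0.1  0.4 -0. ]
tool delta [-0.0015  0.0007  0.013 ] turn -0.005 world [0.4354 0.0344 0.022 ]
```

View pics/top1.png

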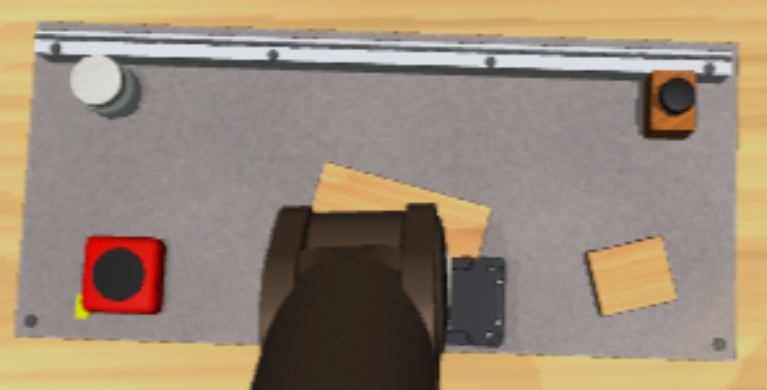

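The hand is down behind the board (hand at crop (380,270)) and the board hasn't moved, with its corners still at (326,163) and (491,209). Next I lower the fingertips and push towards the fence.

```bash
echo '{"x": [0,-0.01,-0.01,-0.01,-0.01,-0.01,-0.01,-0.01,0],"y": [0,0,0,0,0,0,0,0,0],"z": [0.012,0,0,0,0,0,0,0,0],"rz": [0,-0.005,0,0,0,0,0,0,0],"aperture": [1,1,1,1,1,1,1,1,1]}' | python3 nudge.py
echo '{"x": [-0.008,-0.008,-0.008,-0.008,-0.008,-0.008,-0.008,0],"y": [0,0,0,0,0,0,0,0],"z": [0,0,0,0,0,0,0,0],"rz": [0,0,0,0,0,0,0,0],"aperture": [1,1,1,1,1,1,1,1]}' | python3 nudge.py
python3 go.py 0.0355 -0.021 0.023 0
python3 - <<'E'
from h import *
d=arm.get_image("scene")["image"][150:440,200:500]; cv2.imwrite("pics/s2.png",cv2.resize(d,None,fx=2,fy=2))
E
```

```text
clock: 4.35
position: [0.5072, 0.03, 0.0248]
ee_rot: [0.091, 3.138, 0.0]
force: [-0.4, 0.0, 0.0]
width: 1.0
gripper_force: 0.0
clock: 5.15
position: [0.5628, 0.0267, 0.0248]
ee_rot: [0.091, 3.139, 0.0]
force: [-1.0, 0.9, -0.2]
width: 1.0
gripper_force: 0.0
t 5.15 st [0.0226, -0.0209, 0.0248] F [-1.   0.9 -0.2]
tool delta [-0.0129 -0.0001  0.0019] turn 0.003 world [0.5757 0.0259 0.023 ]
```

View pics/s2.png

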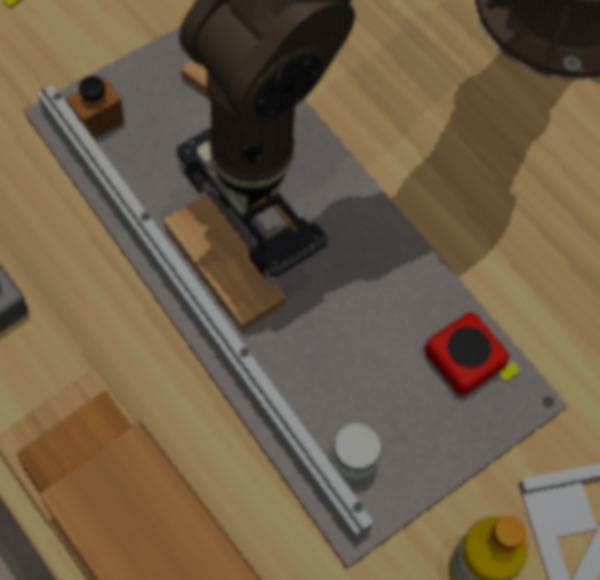

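The board is now parallel to the fence with a gap of about 15 mm (far edge from crop (166,214) to (243,322)). I'll push a little more, back off, raise the hand and measure.

```bash
echo '{"x": [-0.005,-0.005,0,0.015,0.02,0,0,0,0,0],"y": [0,0,0,0,0,0,0.04,0.04,0.04,0.04],"z": [0,0,0,0,0,-0.04,-0.04,-0.04,0,0],"rz": [0,0,0,0,0,0,0,0,0,0],"aperture": [1,1,1,1,0,0,0,0,0,0]}' | python3 nudge.py
cat > bd.py <<'E'
from h import *
C=np.array([.5415,.049]);Y=-.061
X=np.array([np.cos(Y),np.sin(Y)]);V=np.array([-X[1],X[0]])
for n in("top","scene"):
    d=arm.get_image(n); hsv=cv2.cvtColor(d["image"],cv2.COLOR_BGR2HSV)
    pine=((hsv[...,1]>75)&(hsv[...,0]>8)&(hsv[...,0]<25)&(hsv[...,2]>(130 if n=="top" else 90))).astype(np.uint8)
    q=np.array([[x,y] for x,y in((-.14,-.33),(.105,-.33),(.105,.33),(-.14,.33))]); w=C+np.outer(q[:,0],X)+np.outer(q[:,1],V)
    M=np.linalg.inv(d["cam_to_world"]); P=np.c_[w,np.full(4,.012),np.ones(4)]@M.T
    px=np.c_[d["fx"]*P[:,0]/P[:,2]+d["cx"],d["fy"]*P[:,1]/P[:,2]+d["cy"]]
    H=np.zeros_like(pine);cv2.fillConvexPoly(H,px.astype(np.int32),1)
    for c in cv2.findContours(pine&H,cv2.RETR_EXTERNAL,cv2.CHAIN_APPROX_NONE)[0]:
        if cv2.contourArea(c)<400: continue
        w=cast(d,c[:,0],.037)[:,:2]-C; st=np.c_[w@X,w@V].astype(np.float32)
        (cx,cy),(a,b),ang=cv2.minAreaRect(st*1000); 
        print(n,"centre",round(cx,1),round(cy,1),"size",round(a,1),round(b,1),"ang",round(ang,1),"x",(st[:,0].min()*1000).round(1),(st[:,0].max()*1000).round(1),"y",(st[:,1].min()*1000).round(1),(st[:,1].max()*1000).round(1))
E
python3 bd.py; python3 go.py 0.07 0.12 0.1 -1.5708
python3 - <<'E'
from h import *
d=arm.get_image("top")["image"][165:315,135:430]; cv2.imwrite("pics/top3.png",cv2.resize(d,None,fx=2.6,fy=2.6))
E
```

```text
clock: 6.2
position: [0.5458, 0.1805, 0.1372]
ee_rot: [0.092, 3.137, 0.003]
force: [0.6, -0.3, -0.6]
width: 0.53
gripper_force: 0.0
top centre -76.3 -234.3 size 59.5 69.6 ang 14.8 x -113.0 -40.4 y -273.4 -194.6
top centre 73.1 -13.4 size 59.2 160.5 ang 0.2 x 43.3 102.6 y -93.6 67.0
scene centre 74.3 -14.2 size 60.7 160.8 ang 0.2 x 43.7 104.6 y -94.7 66.1
scene centre -75.0 -235.6 size 60.5 71.4 ang 14.5 x -111.9 -38.0 y -276.6 -195.7
t 6.3 st [-0.0054, 0.1372, 0.1358] F [-1.8 -0.5 -0.1]
tool delta [-0.0752 -0.0182  0.0357] turn 1.582 world [0.6187 0.1645 0.1   ]
```

View pics/top3.png

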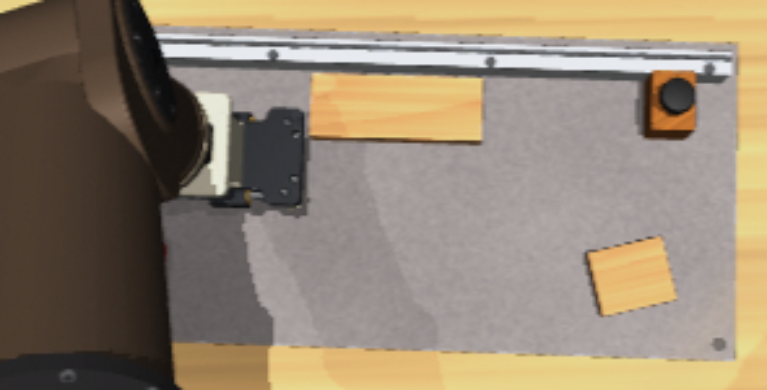

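The board is parallel, 6 mm off the fence, centred at st (0.0735, -0.014), with its ends at crop x 311 and 483. Next I turn the shut hand 90° to push the board's +y end.

```bash
python3 -c "
from cell import arm;print(arm.observe()['joints'].round(2))"
echo '{"x": [0,0,0,0,0,0,0,0,0,0],"y": [0,0,0,0,0,0,0,0,0,0],"z": [0,0,0,0,0,0,0,0,0,0],"rz": [0.14,0.14,0.14,0.14,0.14,0.14,0.14,0.14,0.14,0.14],"aperture": [0,0,0,0,0,0,0,0,0,0]}' | python3 nudge.py
echo '{"x": [0,0,0],"y": [0,0,0],"z": [0,0,0],"rz": [0.14,0.04,0],"aperture": [0,0,0]}' | python3 nudge.py
python3 go.py 0.073 0.095 0.024 -1.5708; python3 bd.py
```

```text
[-0.61  0.45  0.27  1.83 -0.15  0.89  1.25]
clock: 7.35
position: [0.545, 0.1771, 0.1355]
ee_rot: [2.101, 2.335, -0.0]
force: [-0.7, 0.4, 0.1]
width: 0.004
gripper_force: 0.0
clock: 7.65
position: [0.5449, 0.1774, 0.1354]
ee_rot: [2.296, 2.143, -0.001]
force: [-0.1, 0.1, 0.0]
width: 0.003
gripper_force: 0.0
t 7.65 st [-0.0044, 0.1283, 0.1354] F [-0.1  0.1  0. ]
tool delta [-0.0326  0.0777  0.1114] turn -0.008 world [0.6202 0.1394 0.024 ]
top centre -76.4 -234.4 size 59.4 69.5 ang 14.8 x -113.0 -40.4 y -273.4 -194.6
top centre 73.1 -13.4 size 59.2 160.5 ang 0.2 x 43.3 102.6 y -93.6 67.0
scene centre 74.3 -14.2 size 60.6 160.9 ang 0.2 x 43.7 104.5 y -94.7 66.3
scene centre -75.0 -235.6 size 60.5 71.4 ang 14.5 x -111.9 -38.0 y -276.6 -195.7
```

```bash
echo '{"x": [-0.01,-0.01,-0.012,0,0,0,0,0],"y": [0.025,0.027,0.026,0,0,0,0,0],"z": [0,0,0,0.03,0.03,0.03,0.02,0],"rz": [-0.008,0,0,0,0,0,0,0],"aperture": [0,0,0,0,0,0,0,0]}' | python3 nudge.py
python3 go.py 0.073 0.095 0.024 -1.5708; python3 bd.py
```

```text
clock: 8.55
position: [0.6187, 0.1411, 0.0227]
ee_rot: [-2.284, -2.154, 0.007]
force: [0.7, 0.2, 0.4]
width: 0.005
gripper_force: 0.0
t 8.55 st [0.0715, 0.0966, 0.0227] F [0.7 0.2 0.4]
tool delta [-0.0016  0.0015 -0.0013] turn 0.002 world [0.6202 0.1394 0.024 ]
top centre -76.3 -234.4 size 59.5 69.5 ang 14.8 x -113.0 -40.4 y -273.4 -194.6
top centre 73.1 -13.4 size 59.2 160.3 ang 0.2 x 43.3 102.6 y -93.6 66.9
scene centre 74.4 -29.8 size 129.8 60.4 ang 89.8 x 44.1 104.7 y -94.7 35.0
scene centre -75.0 -235.5 size 60.6 71.6 ang 14.8 x -111.9 -38.0 y -276.6 -195.7
```

```bash
echo '{"x": [-0.01,-0.01,-0.01,-0.01,-0.01,-0.01,-0.01,-0.01,0],"y": [0.001,0,0,0,0,0,0,0,0],"z": [-0.001,0,0,0,0,0,0,0,0],"rz": [0,0,0,0,0,0,0,0,0],"aperture": [0,0,0,0,0,0,0,0,0]}' | python3 nudge.py
python3 bd.py | grep top; python3 go.py 0.073 -0.0745 0.024 -1.5708
echo '{"x": [-0.01,-0.01,-0.01,-0.01,-0.01,-0.01,-0.008,0],"y": [0,0,0,0,0,0,0,0],"z": [0,0,0,0,0,0,0,0],"rz": [0,0,0,0,0,0,0,0],"aperture": [0,0,0,0,0,0,0,0]}' | python3 nudge.py
python3 bd.py | grep top; python3 go.py 0.073 -0.0745 0.024 -1.5708
```

```text
clock: 9.55
position: [0.6168, 0.0594, 0.0265]
ee_rot: [2.288, 2.151, -0.002]
force: [0.3, 0.1, 0.6]
width: 0.006
gripper_force: 0.0
top centre -76.4 -234.3 size 59.5 69.7 ang 14.8 x -113.0 -40.4 y -273.4 -194.6
top centre 72.1 -84.3 size 59.7 144.6 ang 0.0 x 42.2 102.0 y -156.6 -12.0
t 9.65 st [0.0745, 0.017, 0.0263] F [ 0.2 -0.7 -0.2]
tool delta [-0.0915 -0.0016  0.0023] turn 0.001 world [ 0.6098 -0.0298  0.024 ]
clock: 10.45
position: [0.613, -0.0079, 0.0266]
ee_rot: [2.288, 2.152, -0.001]
force: [-0.9, -1.1, -0.1]
width: 0.003
gripper_force: 0.0
top centre -76.4 -234.3 size 59.5 69.7 ang 14.8 x -113.0 -40.4 y -273.4 -194.6
top centre 72.3 -154.0 size 139.2 59.7 ang 89.9 x 42.4 102.2 y -223.6 -84.4
t 10.55 st [0.0748, -0.0505, 0.0265] F [ 0.4  0.2 -0.1]
tool delta [-0.024  -0.0019  0.0025] turn 0.002 world [ 0.6098 -0.0298  0.024 ]
```

```bash
echo '{"x": [-0.008,-0.006,-0.003,0],"y": [0,0,0,0],"z": [0,0,0,0],"rz": [0,0,0,0],"aperture": [0,0,0,0]}' | python3 nudge.py
python3 bd.py | grep top
echo '{"x": [-0.002,0],"y": [0,0],"z": [0,0],"rz": [0,0],"aperture": [0,0]}' | python3 nudge.py | grep -E "pos|^force"
echo '{"x": [-0.002,0],"y": [0,0],"z": [0,0],"rz": [0,0],"aperture": [0,0]}' | python3 nudge.py | grep -E "pos|^force"
python3 bd.py | grep top
```

```text
clock: 10.95
position: [0.612, -0.0237, 0.0265]
ee_rot: [2.287, 2.154, -0.0]
force: [-0.1, -0.3, 0.1]
width: 0.003
gripper_force: 0.0
top centre -76.4 -234.3 size 59.5 69.7 ang 14.8 x -113.0 -40.4 y -273.4 -194.6
top centre 72.2 -170.7 size 59.7 139.0 ang 0.1 x 42.3 102.1 y -240.2 -101.2
position: [0.6119, -0.0249, 0.0264]
force: [0.3, 0.1, 0.7]
position: [0.6118, -0.027, 0.0264]
force: [0.2, 0.1, 0.6]
top centre -76.4 -234.3 size 59.5 69.7 ang 14.8 x -113.0 -40.4 y -273.4 -194.6
top centre 72.3 -173.1 size 59.6 139.0 ang 0.1 x 42.4 102.1 y -242.7 -103.6
```

Not in contact yet, so I'll inch on and watch for a force rise.

```bash
echo '{"x": [-0.002,0],"y": [0,0],"z": [0,0],"rz": [0,0],"aperture": [0,0]}' | python3 nudge.py | grep -E "pos|^force"
echo '{"x": [-0.0015,0],"y": [0,0],"z": [0,0],"rz": [0,0],"aperture": [0,0]}' | python3 nudge.py | grep -E "pos|^force"
echo '{"x": [-0.0015,0],"y": [0,0],"z": [0,0],"rz": [0,0],"aperture": [0,0]}' | python3 nudge.py | grep -E "pos|^force"
python3 bd.py | grep top
```

```text
position: [0.6117, -0.0291, 0.0265]
force: [-0.1, 0.8, 0.8]
position: [0.6117, -0.0296, 0.0265]
force: [-0.2, 2.9, 1.5]
position: [0.6117, -0.0297, 0.0265]
force: [0.2, 7.3, 2.5]
top centre -76.4 -234.3 size 59.5 69.7 ang 14.8 x -113.0 -40.4 y -273.4 -194.6
top centre 72.3 -175.6 size 59.7 139.0 ang 0.1 x 42.4 102.2 y -245.1 -106.1
```

Force rises with no further motion, so the board is butted on the stop. I back off, lift, turn back and set up for the final square push onto the fence.

```bash
echo '{"x": [0.01,0.02,0,0,0,0,0,0,0,0],"y": [0,0,0,0,0,0,0,0,0,0],"z": [0,0,-0.03,-0.04,-0.04,0,0,0,0,0],"rz": [0,0,0,0,-0.14,-0.14,-0.14,-0.14,-0.14,-0.14],"aperture": [0,0,0,0.5,0.5,0.5,0.5,0.5,0.5,0.5]}' | python3 nudge.py | grep pos
echo '{"x": [0,0,0,0,0,0,0],"y": [0,0,0,0,0,0,0],"z": [0,0,0,0,0,0,0],"rz": [-0.14,-0.14,-0.14,-0.14,-0.14,-0.035,0],"aperture": [0.5,0.5,0.5,0.5,0.5,0.5,0.5]}' | python3 nudge.py
python3 go.py 0.005 -0.15 0.024 0; python3 bd.py
```

```text
position: [0.6132, -0.0021, 0.1364]
clock: 13.95
position: [0.6132, -0.0022, 0.1364]
ee_rot: [-0.09, -3.14, 0.0]
force: [0.1, 0.2, -0.6]
width: 0.504
gripper_force: 0.0
t 13.95 st [0.0747, -0.0467, 0.1364] F [ 0.1  0.2 -0.6]
tool delta [ 0.07   -0.103   0.1124] turn 0.004 world [ 0.5373 -0.101   0.024 ]
top centre -76.3 -234.3 size 59.5 69.6 ang 14.8 x -113.0 -40.4 y -273.4 -194.6
top centre 72.3 -173.1 size 59.7 143.9 ang 0.1 x 42.4 102.2 y -245.1 -101.2
scene centre 81.1 -169.3 size 47.0 153.9 ang 0.4 x 57.3 104.4 y -246.1 -92.4
```

```bash
echo '{"x": [0.035,0.035,0,0,0,0,0,0,0],"y": [0,-0.02,-0.04,-0.043,0,0,0,0,0],"z": [0,0,0,0,0.03,0.03,0.03,0.02,0],"rz": [0,0,0,0.004,0,0,0,0,0],"aperture": [0.5,0.5,0.5,0.5,0.5,0.5,0.5,0.5,0.5]}' | python3 nudge.py
python3 go.py 0.037 -0.15 0.024 0; python3 bd.py
```

```text
clock: 14.95
position: [0.5358, -0.1006, 0.0241]
ee_rot: [-0.096, -3.135, 0.0]
force: [0.5, 0.2, -0.1]
width: 0.499
gripper_force: 0.0
t 14.95 st [0.0034, -0.1497, 0.0241] F [ 0.5  0.2 -0.1]
tool delta [-0.0336 -0.0003 -0.0001] turn 0.0 world [ 0.5693 -0.103   0.024 ]
scene centre 74.2 -166.8 size 162.5 60.8 ang 89.4 x 43.0 104.2 y -247.8 -85.7
```

```bash
echo '{"x": [-0.01,-0.008,-0.006,-0.004,0],"y": [0,0,0,0,0],"z": [0,0,0,0,0],"rz": [0,0,0,0,0],"aperture": [0.5,0.5,0.5,0.5,0.5]}' | python3 nudge.py | grep -E "pos|^force"
for i in 1; do :; done
echo '{"x": [-0.002,0],"y": [0,0],"z": [0,0],"rz": [0,0],"aperture": [0.5,0.5]}' | python3 nudge.py | grep -E "pos|^force"
echo '{"x": [-0.002,0],"y": [0,0],"z": [0,0],"rz": [0,0],"aperture": [0.5,0.5]}' | python3 nudge.py | grep -E "pos|^force"
echo '{"x": [-0.0015,0],"y": [0,0],"z": [0,0],"rz": [0,0],"aperture": [0.5,0.5]}' | python3 nudge.py | grep -E "pos|^force"
echo '{"x": [-0.0015,0],"y": [0,0],"z": [0,0],"rz": [0,0],"aperture": [0.5,0.5]}' | python3 nudge.py | grep -E "pos|^force"
python3 bd.py
```

```text
position: [0.5665, -0.1025, 0.0266]
force: [0.0, -0.4, 0.4]
position: [0.5676, -0.1026, 0.0264]
force: [0.3, -0.4, -0.7]
position: [0.5697, -0.1027, 0.0264]
force: [-0.8, -0.7, -0.4]
position: [0.5705, -0.1027, 0.0263]
force: [-3.0, 0.7, 2.5]
position: [0.5705, -0.1028, 0.0261]
force: [-8.5, 0.5, 6.0]
scene centre 83.1 -166.7 size 158.7 45.5 ang 89.5 x 59.7 105.9 y -246.1 -87.4
```

Fence contact is made. One more small press to square the board up, then retreat and look.

```bash
echo '{"x": [-0.0015,0],"y": [0,0],"z": [0,0],"rz": [0,0],"aperture": [0.5,0.5]}' | python3 nudge.py | grep -E "pos|^force"
echo '{"x": [0.005,0.02,0.02,0,0,0.02,0.02,0.02,0.02,0],"y": [0,0,0,0,0,0.04,0.04,0.04,0.04,0.04],"z": [0,0,0,-0.04,-0.04,-0.03,0,0,0,0],"rz": [0,0,0,0,0,0,0,0,0,0],"aperture": [0.5,0.5,0.5,0.5,0.5,0.5,0.5,0.5,0.5,0.5]}' | python3 nudge.py | grep -E "pos|^force"
echo '{"x": [0,0,0,0],"y": [0.04,0.04,0,0],"z": [0,0,0,0],"rz": [0,0,0,0],"aperture": [0.5,0.5,0.5,0.5]}' | python3 nudge.py | grep -E "pos|^force"
python3 bd.py
python3 - <<'E'
from h import *
a=arm.get_image("top")["image"][170:270,300:430]; b=arm.get_image("scene")["image"][160:300,205:345]
a=cv2.resize(a,(520,400),interpolation=cv2.INTER_CUBIC);cv2.imwrite("pics/a4.png",a);cv2.imwrite("pics/b4.png",cv2.resize(b,(560,560),interpolation=cv2.INTER_CUBIC))
E
```

```text
position: [0.5705, -0.1028, 0.0259]
force: [-13.0, 2.1, 9.9]
position: [0.4605, 0.1026, 0.1347]
force: [1.6, -0.0, 0.7]
position: [0.4675, 0.1821, 0.1344]
force: [-0.0, -1.3, 0.3]
top centre -76.3 -234.6 size 59.4 70.1 ang 14.8 x -113.0 -40.4 y -273.4 -194.6
top centre 76.1 -165.1 size 53.2 159.9 ang 0.0 x 49.5 102.7 y -245.1 -85.1
scene centre 78.3 -166.2 size 161.0 56.4 ang 89.9 x 50.1 106.5 y -246.7 -85.7
scene centre -75.1 -235.7 size 60.3 71.4 ang 14.8 x -111.9 -38.0 y -276.6 -195.7
```

View pics/a4.png

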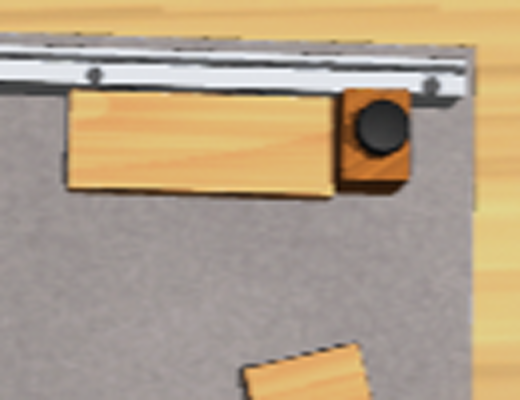

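View pics/b4.png

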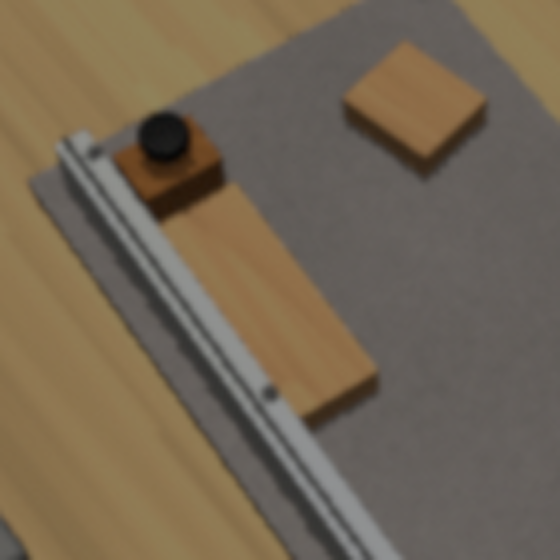

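Both views show the long edge flush on the fence (top crop, x 70–335 at y≈93) and the end on the stop at x≈335. The near edge is at st x 0.050 with no skew, and the offcut hasn't moved.

```bash
python3 -c "
from cell import arm;print(arm.sign_off())"
```

```text
the job is handed in; nothing more can be done
None
```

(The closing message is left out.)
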